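Slide the pepper mill and the oil bottle into the gallery rail

TASK

The camper is about to drive off: stow the pepper mill and the olive-oil bottle in the steel gallery rail on the worktop, one in each bay, standing fully inside it. Slide each one there along the worktop, pushing gently and low on its body with the fingertips, so that it stays upright all the way; do not lift them or touch their upper halves, and leave the other things where they are.

Things in the scene. Friction and masses are not known exactly. Their poses are not given: they have to be found in the camera images.
- pepper_mill: turned dark wooden pepper mill with a steel knob, 222 mm tall, 0.35 kg (may vary by a third), standing loose on the worktop; origin at the centre of its underside, z up its axis. Round foot 58 mm in diameter up to 36 mm height, then it narrows to 41 mm at 75 to 140 mm height and widens again to 52 mm in the head. It slides on the worktop with a friction of about 0.6 (0.5 to 0.7), so a push above about 40 mm height tips it
- oil_bottle: dark green olive-oil bottle with a cream label and a gold cap, 264 mm tall, 0.54 kg (may vary by a third), standing loose on the worktop; origin at the centre of its underside, z up its axis. Plain round body 60 mm in diameter up to 165 mm height, then shoulder and a 30 mm neck. Same friction: a push above about 40 mm height tips it
- mill_top: upper half of the pepper mill, from 110 mm height up, fixed to it; same origin and axes as pepper_mill. Not to be touched
- oil_top: upper half of the oil bottle, from 130 mm height up, fixed to it; same origin and axes as oil_bottle. Not to be touched
- rail: steel gallery rail screwed to the worktop (fixed; place and yaw vary), origin on the worktop in its middle; x points from open front to back, y along it to the near end. 10 mm posts 58 mm high, 8 mm rods at 22 and 50 mm height, no floor. Rods along the back (x = 45 mm, y = -155 to 155 mm) and front to back (x = -45 to 45 mm) at y = -155, 0 and 155 mm, posts at their ends: two bays, open to its -x, where mill and bottle stand
- bay_near (a point): point on the worktop in the middle of the bay nearer to the robot, at x = 0, y = 77 mm of the rail; same axes as rail. The bay is 147 mm wide between rods and 86 mm deep from the front posts' centre line to the back rod. A thing is fully inside when no part of its base stands out of the front beyond the front posts' centre line, 45 mm in front of this point
- bay_far (a point): the same for the bay farther from the robot, at x = 0, y = -77 mm of the rail
- tumbler: orange plastic tumbler, 72 mm across, 95 mm high, loose, beside the work; origin at the centre of its underside. Leave it
- food_box: beige plastic food box with a lilac lid, 124 x 154 mm (x, y), 90 mm high, loose, beside the work; origin at the centre of its underside. Leave it
- punnet: blue plastic punnet of mushrooms, 125 x 178 mm (x, y), 75 mm high with its mushrooms, loose, behind the rail; origin at the centre of its underside. Leave it

How it is judged:
At the end, for the whole second after the job is handed in: mill and bottle each stand upright (within 0.1 rad), at rest, on the worktop in different bays (either way round), no part of the base out of the front beyond the posts' centre line (base centre at x > -15 mm in the rail's frame, 25 to 130 mm to a side of its middle) (x of pepper_mill in the frame of rail between -0.015 and 0.03 m and angle between each of pepper_mill, oil_bottle's own z axis and vertical below 0.1 rad and height (world z) of pepper_mill between -0.004 and 0.004 m and linear speed of each of pepper_mill, oil_bottle below 0.02 m/s and x of oil_bottle in the frame of rail between -0.015 and 0.03 m and height (world z) of oil_bottle between -0.004 and 0.004 m and ((y of pepper_mill in the frame of rail between 0.025 and 0.13 m and y of oil_bottle in the frame of rail between -0.13 and -0.025 m) or (y of pepper_mill in the frame of rail between -0.13 and -0.025 m and y of oil_bottle in the frame of rail between 0.025 and 0.13 m))); the robot touches nothing.
It fails at once if the pepper mill or the oil bottle is tipped by more than 0.2 rad (angle between any of pepper_mill, oil_bottle's own z axis and vertical above 0.2 rad).
It fails at once if the pepper mill or the oil bottle is lifted more than 8 mm off the worktop (height (world z) of any of pepper_mill, oil_bottle above 0.008 m).
It fails at once if the robot touches the upper half of the pepper mill or of the oil bottle (over 1 N) (contact force between any of the fingers, the arm and mill_top above 1 N or contact force between any of the fingers, the arm and oil_top above 1 N).
It fails at once if the pepper mill or the oil bottle is squeezed or shoved with more than 35 N (contact force between the fingers and pepper_mill above 35 N or contact force between the fingers and oil_bottle above 35 N).
It fails at once if the tumbler, the food box or the punnet is moved by more than 20 mm (distance of any of tumbler, food_box, punnet from where it was at the start of the episode above 0.02 m).
It also fails if it takes over 72 s, if anything falls off the work surface, if the arm or the gripper's body presses on something with over 40 N, if the wrist force passes 120 N, or if a joint passes its speed limit or range.

ROBOT

A 7-joint arm with a two-finger parallel gripper is mounted at the origin on the work surface. World frame = base frame: x ahead of the robot, y to its left, z up, the work surface at z = 0. Lengths are in m, angles in rad, forces in N, time in s.
With the tool pointing down it reaches from about 0.425 to 0.875 m from the base axis. Payload 8.4 kg.
Tool frame: the origin (TCP) lies on the centre line of the jaws, within the pads' length; the fingertips stand 22 mm ahead of it and the grasp point (between the pads) lies 3 mm ahead of it; z points along the fingers, y is the line along which they close (so a half turn about z gives the same grasp; the last joint's range is limited). The gripper opens to 85 mm and grips with 20 to 120 N. Pads are 22 mm wide; open, the fingers measure 114 mm over their backs; the gripper's body (76 mm by 85 mm) begins 54 mm behind the grasp point. The pads swing forward as they close: fully open they stand 13 mm farther back than shut.
Start: joints at [1.242, 0.333, 0.04, 1.465, -0.013, 1.343, -0.059], TCP at [0.148, -0.633, 0.223] pointing down, gripper open.
Joint ranges: [-2.58, 2.58], [-0.38, 2.09], [-1.3, 1.39], [0.25, 2.4], [-1.5, 4.64], [0.08, 2.09], [-2.65, 2.65]. Speed limits (rad/s): [2.22, 2.22, 2.79, 2.79, 3.14, 3.14, 3.14].

INTERFACE

Orientations are given as [roll, pitch, yaw] about the fixed x, y, z axes, in that order (R = Rz(yaw) Ry(pitch) Rx(roll)).
In Python, from bench import manip gives the robot as it stands.
- The arm moves only by the tool jog_arm, never from a script. Its argument "deltas" is a list of rows, each a list of 3 entries, a list of its own where there are three numbers: the opening, from -1 (shut) to 1 (fully open), then the shift along the world's x, y, z in cm, then the turn, a rotation vector about the world's x, y, z in degrees. A call has 1 to 20 rows; each row shifts and turns the commanded pose from where the row before left it; what a row does not reach is not made up. A row lasts 1/10 s, in which the tool goes at most 50 mm and 8.59 degrees, less where a joint would pass 70% of its speed; a pose out of reach is approached as far as the arm can. A call is refused whole if a number of a shift passes 5 or a number of a turn 8.59, either way. A call with a gripper value outside its range is refused whole. The fingers move at their own pace and stop on an object; "grip_force" is the grip in N (left out, the last holds). Time passes only in rows, so rows that do not move let the fingers close. It gives the time, the measured TCP pose, the force, the opening and the grip force at its end, in the units of the state.
- manip.get_state(): the state, without advancing time (a new reading comes with each control period).
- manip.capture(name): name is "scene" or "top" or "wrist"; returns (picture, depth): 384x512x3 uint8, red, green, blue; 384x512 float32, m along the optical axis (not along the pixel's ray), 0 where there is no reading.
- manip.get_calibration(name): a dict with "fx", "fy", "cx", "cy" (pixels), "xyz" and "rotation" of the camera in the world; the wrist camera has in their place "tool_from_camera" (4x4, takes a point from camera to tool coordinates, whose origin is the TCP and whose axes are the flange's). Camera axes: x right, y down, z forward; pixel columns grow to the right and rows downward; lengths in m; the calibration is good to about 2 mm. A picture is of the moment at which its call begins: read the wrist's pose just before it. get_calibration takes no time and is no camera call.
- manip.sign_off(): hands the job in; it is judged then, once.
Trained networks look in the newest picture that a camera, given by its name, has taken for a name from the list of things; names that differ only in an ending like _2 or _b are one class to them, and where a whole thing is asked for, a point or a joint stands for the part that bears it (a point fixed in the world has none). Each returns a list of dicts, best first, with "score" (0 to 1); they miss things now and then, are a little off and sometimes report something else, mostly with a low value. They report only what shows in the picture. A call takes as long as a camera call.
- manip.regions_of(camera, name): "pixels" (384x512 bool, what is visible of it) and "extent" ([left, top, right, bottom] in pixels, round what is visible of it).
The state is a dict: "time": time; "joints": joint angles; "qvel": joint speeds; "joint_torque": joint torques, N m; "ee_pos": TCP position; "orientation": TCP orientation; "contact_force": force on the tool from outside, world axes, zero at the start; "torque": the same for the moment, N m; "width": finger opening in m; "finger_force": force on a finger pad.
Only numpy, scipy, OpenCV 4.12 (cv2) and the standard library are available. Lean on these libraries where they do the work, as an engineer would, in place of code of your own. Each camera call takes 0.05 s, during which the arm holds its last target. There are 200 camera calls.

## Working session

There is one attempt and no reset: what is moved stays moved. The work goes in short steps, Python scripts to look and compute and a tool call to move; the robot and the scene stay as the last step left them, time stands still between calls to the robot, and variables do not carry over. Pictures are saved under pics/ and viewed, at most 10 in all, crops included, and the job is handed in when it is done.

Besides the shell and the picture viewer there is one more tool, called after "Emit:" by a JSON object that holds its "op" and its "data". jog_arm: Moves the arm, as the interface text tells. Its arguments: {"type":"object","properties":{"deltas":{"type":"array","items":{"type":"array"}},"grip_force":{"type":"number"}},"required":["deltas"]}

```bash
mkdir -p pics
cat > h.py <<'E'
import numpy as np, cv2
from bench import manip
def cloud(cam,depth):
    c=manip.get_calibration(cam)
    v,u=np.mgrid[:384,:512]
    P=np.stack([(u-c['cx'])/c['fx']*depth,(v-c['cy'])/c['fy']*depth,depth],-1)
    return P@np.array(c['rotation']).T+np.array(c['xyz'])
E
cat > a.py <<'E'
from h import *
ims=[]
for cam in ['scene','top']:
    im,d=manip.capture(cam); W=cloud(cam,d); np.savez(cam+'.npz',im=im,d=d,W=W)
    im=im[...,::-1].copy()
    print(cam,np.round(manip.get_calibration(cam)['xyz'],3))
    for n in ['pepper_mill','oil_bottle','rail','tumbler','food_box','punnet']:
        for r in manip.regions_of(cam,n)[:1]:
            m=r['pixels']&(d>0); p=W[m]; p=p[p[:,2]>0.006]
            np.save(f'{cam}_{n}.npy',r['pixels'])
            print(n,round(r['score'],2),r['extent'],'lo',np.round(np.percentile(p,3,0),3),'hi',np.round(np.percentile(p,97,0),3))
    ims.append(im)
cv2.imwrite('pics/scene0.png',ims[0]);cv2.imwrite('pics/top0.png',ims[1])
s=manip.get_state();print(s['time'],s['ee_pos'],s['orientation'],s['width'])
E
python3 a.py
```

```text
Traceback (most recent call last):
  File "a.py", line 4, in <module>
    im,d=manip.capture(cam); W=cloud(cam,d); np.savez(cam+'.npz',im=im,d=d,W=W)
                               ~~~~~^^^^^^^
  File "h.py", line 7, in cloud
    return P@np.array(c['rotation']).T+np.array(c['xyz'])
           ~~~~~~~~~~~~~~~~~~~~~~~~~~~^~~~~~~~~~~~~~~~~~~
ValueError: operands could not be broadcast together with shapes (384,512) (3,)
```

```bash
sed -i "s/np.array(c\['rotation'\]).T/Rot.from_euler('xyz',c['rotation']).as_matrix().T/; 1a from scipy.spatial.transform import Rotation as Rot" h.py; python3 a.py
```

```text
scene [ 1.38  -0.144  0.564]
pepper_mill 0.85 [214.2, 117.4, 235.6, 191.9] lo [ 0.473 -0.118  0.024] hi [ 0.499 -0.076  0.219]
oil_bottle 0.56 [203.4, 129.2, 234.3, 244.2] lo [ 0.67  -0.151  0.015] hi [ 0.698 -0.097  0.262]
rail 0.58 [280.1, 160.6, 371.6, 246.5] lo [0.427 0.074 0.011] hi [0.748 0.222 0.061]
tumbler 0.72 [392.8, 183.8, 431.4, 227.3] lo [0.656 0.312 0.01 ] hi [0.723 0.376 0.094]
food_box 0.89 [93.1, 166.5, 161.1, 220.4] lo [ 0.462 -0.425  0.011] hi [ 0.574 -0.287  0.09 ]
punnet 0.96 [350.6, 145.3, 423.5, 196.2] lo [0.38  0.313 0.01 ] hi [0.556 0.438 0.061]
top [ 0.355 -0.022  1.176]
pepper_mill 0.73 [283.1, 201.8, 309.7, 232.3] lo [ 0.448 -0.121  0.033] hi [ 0.493 -0.076  0.224]
rail 0.89 [169.5, 114.7, 232.7, 244.0] lo [0.423 0.082 0.022] hi [0.74  0.219 0.066]
tumbler 0.76 [108.7, 120.1, 143.3, 160.0] lo [0.654 0.313 0.008] hi [0.719 0.377 0.098]
food_box 0.65 [356.6, 176.2, 430.1, 231.7] lo [ 0.448 -0.431  0.035] hi [ 0.566 -0.286  0.094]
punnet 0.94 [87.8, 188.2, 138.8, 262.5] lo [0.38  0.315 0.007] hi [0.549 0.439 0.065]
0.75 [ 0.14801101 -0.63291639  0.22302992] [ 3.14156257e+00 -1.47227100e-06  2.29709050e-01] 0.08555981416338247
```

View pics/top0.png

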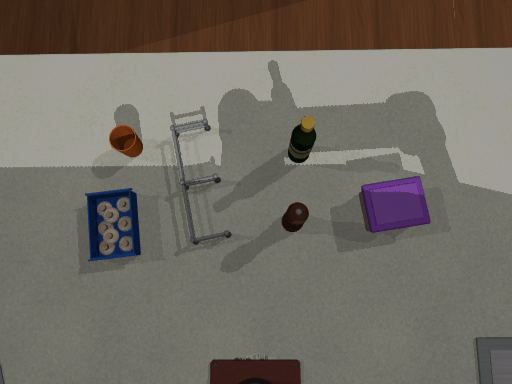

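View pics/scene0.png

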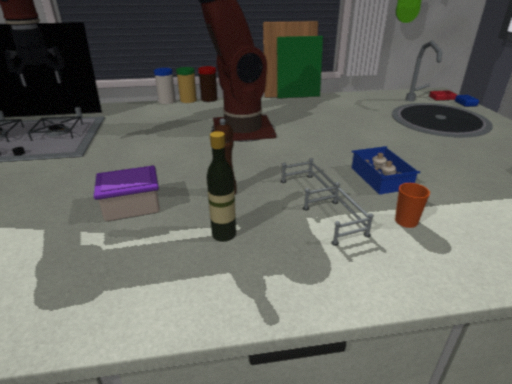

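```bash
cat > b.py <<'E'
from h import *
from scipy.optimize import minimize,least_squares
from scipy.spatial import cKDTree
# rail fit: project dense cloud near rail to xy
pts=[]
for cam in ['scene','top']:
    z=np.load(cam+'.npz');W=z['W'].reshape(-1,3);d=z['d'].ravel()
    m=(d>0)&(W[:,2]>.04)&(W[:,2]<.062)&(W[:,0]>.37)&(W[:,0]<.8)&(W[:,1]>.04)&(W[:,1]<.26)
    P=W[m];print(cam,len(P));pts.append(P[:,:2])
P=np.vstack(pts)
t=np.linspace(-.155,.155,150);s=np.linspace(-.045,.045,45)
M=np.vstack([np.c_[0*t+.045,t]]+[np.c_[s,0*s+y] for y in(-.155,0,.155)])
def f(q):
    c,n=np.cos(q[2]),np.sin(q[2]);T=M@np.array([[c,n],[-n,c]])+q[:2]
    a=cKDTree(T).query(P)[0];b=cKDTree(P).query(T)[0]
    return np.minimum(a,.02).mean()+np.minimum(b,.02).mean()
best=min((minimize(f,[.585,.15,y],method='Nelder-Mead',options=dict(initial_simplex=[[.585,.15,y],[.6,.15,y],[.585,.165,y],[.585,.15,y+.1]])) for y in(1.2,1.4,1.57,1.75,1.9)),key=lambda r:r.fun)
q=best.x;print('rail',q,best.fun);np.save('rail.npy',q)
def circ(cam,box,zr,r):
    z=np.load(cam+'.npz');W=z['W'].reshape(-1,3);d=z['d'].ravel()
    m=(d>0)&(W[:,2]>zr[0])&(W[:,2]<zr[1])&(W[:,0]>box[0])&(W[:,0]<box[1])&(W[:,1]>box[2])&(W[:,1]<box[3])
    Q=W[m][:,:2]
    if len(Q)<5:return
    o=least_squares(lambda p:np.hypot(*(Q-p).T)-r,Q.mean(0)+[-.02 if cam=='scene' else .0,0],loss='soft_l1',f_scale=.002)
    print(cam,len(Q),np.round(o.x,4),np.sqrt((o.fun**2).mean()).round(4))
for cam in('scene','top'):
    circ(cam,(.6,.74,-.2,-.05),(.03,.16),.03)
    circ(cam,(.4,.55,-.17,-.03),(.008,.036),.029)
    circ(cam,(.4,.55,-.17,-.03),(.075,.14),.0205)
E
python3 b.py
```

```text
scene 632
top 619
rail [0.58458591 0.14699555 1.7640644 ] 0.003471630802151712
scene 1239 [ 0.6671 -0.1232] 0.001
scene 20 [ 0.4755 -0.1027] 0.0004
scene 87 [ 0.4747 -0.1025] 0.0015
top 296 [ 0.6668 -0.1229] 0.0005
top 30 [ 0.4734 -0.1009] 0.0221
top 21 [ 0.4732 -0.1011] 0.0006
```

Emit:
{"op": "jog_arm", "data": {"deltas": [[-0.06,[2.1,2.9,0],[0,0,8]],[-0.06,[2.1,2.9,0],[0,0,8]],[-0.06,[2.1,2.9,0],[0,0,8]],[-0.06,[2.1,2.9,0],[0,0,8]],[-0.06,[2.1,2.9,0],[0,0,8]],[-0.06,[2.1,2.9,0],[0,0,8]],[-0.06,[2.1,2.9,0],[0,0,8]],[-0.06,[2.1,2.9,0],[0,0,8]],[-0.06,[2.1,2.9,0],[0,0,8]],[-0.06,[2.1,2.9,0],[0,0,8]],[-0.06,[2.1,2.9,0],[0,0,8]],[-0.06,[2.1,2.9,0],[7.85,1.54,0]],[-0.06,[2.1,2.9,0],[7.85,1.54,0]],[-0.06,[2.1,2.9,0],[7.85,1.54,0]],[-0.06,[2.1,2.5,0],[7.85,1.54,0]],[-0.06,[2.1,2.0,0],[7.85,1.54,0]],[-0.06,[0,0,0],[0,0,0]],[-0.06,[0,0,0],[0,0,0]]]}}

```text
time: 2.55
ee_pos: [0.4839, -0.1822, 0.2218]
orientation: [-3.141, -0.699, 1.765]
contact_force: [-0.1, 0.5, -0.1]
width: 0.0403
finger_force: 0.0
```

Run:
```python
from h import *
im,d=manip.capture('scene');W=cloud('scene',d)
cv2.imwrite('pics/s1.png',cv2.resize(im[100:260,60:400,::-1],None,fx=2.3,fy=2.3))
print(manip.get_state()['joints'])
```

```text
[ 0.89830399  0.46671965 -0.40579925  1.48824604 -0.34457374  1.68158468
  0.7275815 ]
```

View pics/s1.png

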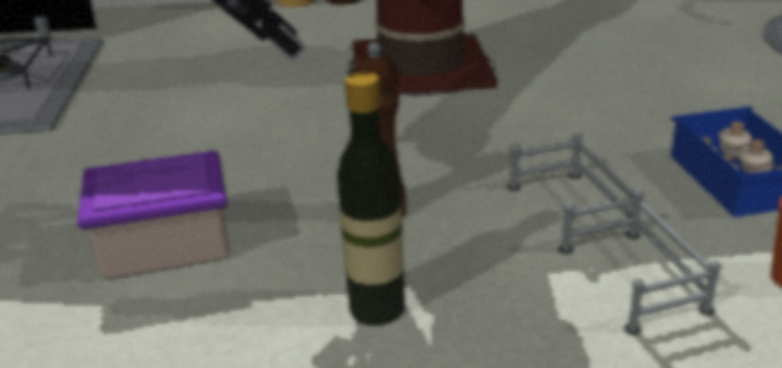

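Emit:
{"op": "jog_arm", "data": {"deltas": [[-0.06,[0.2,0.5,-1],[0,0,0]],[-0.06,[0.2,0.5,-2],[0,0,0]],[-0.06,[0,0,-2],[0,0,0]],[-0.06,[0,0,-2],[0,0,0]],[-0.06,[0,0,-2],[0,0,0]],[-0.06,[0,0,-2],[0,0,0]],[-0.06,[0,0,-2],[0,0,0]],[-0.06,[0,0,-2],[0,0,0]],[-0.06,[0,0,-2],[0,0,0]],[-0.06,[0,0,-1.1],[0,0,0]],[-0.06,[0,0,-0.8],[0,0,0]],[-0.06,[0,0,0],[0,0,0]]]}}

```text
time: 3.8
ee_pos: [0.4878, -0.1718, 0.0339]
orientation: [3.141, -0.698, 1.766]
contact_force: [-1.2, 0.4, 0.9]
width: 0.04
finger_force: 0.0
```

```bash
cat > w.py <<'E'
from h import *
import sys
for cam in ['wrist','top','scene']:
    im,d=manip.capture(cam)
    if cam=='wrist': cv2.imwrite(f'pics/{sys.argv[1]}.png',im[...,::-1]); continue
    W=cloud(cam,d)
    for n in ['pepper_mill','oil_bottle']:
        for r in manip.regions_of(cam,n)[:1]:
            p=W[r['pixels']&(d>0)]; print(cam,n,round(r['score'],2),np.round(np.median(p,0),3),np.round(p.max(0),3),np.round(p[p[:,2]>.2].mean(0),3))
E
python3 w.py w1
```

```text
top pepper_mill 0.76 [ 0.466 -0.096  0.2  ] [ 0.526 -0.073  0.228] [ 0.472 -0.101  0.209]
top oil_bottle 0.98 [ 0.652 -0.118  0.181] [ 0.778 -0.093  0.271] [ 0.662 -0.121  0.246]
scene pepper_mill 0.97 [ 0.49  -0.092  0.174] [ 0.675 -0.044  0.263] [ 0.491 -0.102  0.209]
scene oil_bottle 0.79 [ 0.689 -0.124  0.132] [ 0.7   -0.078  0.265] [ 0.677 -0.123  0.237]
```

View pics/w1.png

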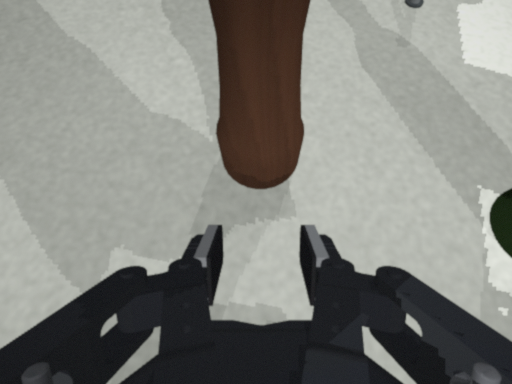

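Emit:
{"op": "jog_arm", "data": {"deltas": [[-0.06,[-0.1,0.5,0],[0,0,0]],[-0.06,[-0.1,0.5,0],[0,0,0]],[-0.06,[-0.1,0.5,0],[0,0,0]],[-0.06,[-0.1,0.4,0],[0,0,0]],[-0.06,[-0.1,0.4,0],[0,0,0]],[-0.06,[-0.1,0.4,0],[0,0,0]],[-0.06,[-0.1,0.4,0],[0,0,0]],[-0.06,[-0.1,0.4,0],[0,0,0]],[-0.06,[0,0.4,0],[0,0,0]],[-0.06,[0.05,0.5,0],[0,0,0]],[-0.06,[0.1,0.5,0],[0,0,0]],[-0.06,[0.1,0.6,0],[0,0,0]],[-0.06,[0.1,0.6,0],[0,0,0]],[-0.06,[0.1,0.6,0],[0,0,0]],[-0.06,[0.1,0.6,0],[0,0,0]],[-0.06,[0.1,0.6,0],[0,0,0]],[-0.06,[0.1,0.6,0],[0,0,0]],[-0.06,[0,0,0],[0,0,0]]]}}

```text
time: 5.95
ee_pos: [0.4876, -0.0856, 0.0342]
orientation: [3.14, -0.699, 1.768]
contact_force: [-0.9, -0.2, 0.2]
width: 0.0401
finger_force: 0.6
```

```bash
python3 w.py w2
```

```text
top pepper_mill 0.88 [ 0.475 -0.068  0.2  ] [ 0.537 -0.042  0.23 ] [ 0.483 -0.07   0.209]
top oil_bottle 0.75 [ 0.652 -0.118  0.183] [ 0.753 -0.093  0.269] [ 0.661 -0.122  0.247]
scene pepper_mill 0.85 [ 0.504 -0.069  0.126] [0.669 0.    0.225] [ 0.493 -0.071  0.208]
scene oil_bottle 0.57 [ 0.689 -0.124  0.132] [ 0.701 -0.083  0.265] [ 0.677 -0.123  0.237]
```

View pics/w2.png

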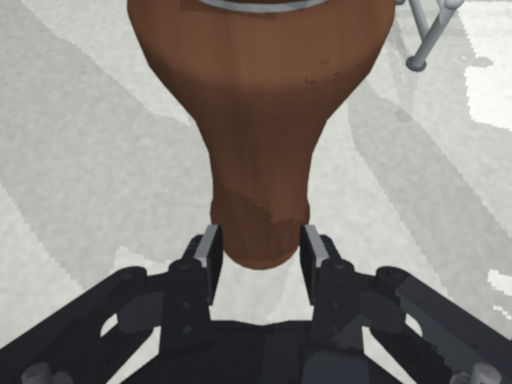

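```bash
cat > c.py <<'E'
from h import *
from scipy.optimize import least_squares
import sys
x0,x1,y0,y1=map(float,sys.argv[1:5]); prof=eval(sys.argv[5])
for cam in('scene','top'):
    im,d=manip.capture(cam);W=cloud(cam,d).reshape(-1,3);d=d.ravel()
    for a,b,r in prof:
        m=(d>0)&(W[:,2]>a)&(W[:,2]<b)&(W[:,0]>x0)&(W[:,0]<x1)&(W[:,1]>y0)&(W[:,1]<y1)
        Q=W[m][:,:2]
        if len(Q)<6:continue
        o=least_squares(lambda p:np.hypot(*(Q-p).T)-r,Q.mean(0)-[.01 if cam=='scene' else -.01,0],loss='soft_l1',f_scale=.002)
        print(cam,a,b,len(Q),np.round(o.x,4),np.median(abs(o.fun)).round(4))
    if cam=='scene': cv2.imwrite('pics/c.png',cv2.resize(im[100:220,180:300,::-1],None,fx=5,fy=5,interpolation=cv2.INTER_CUBIC))
    else: cv2.imwrite('pics/ct.png',cv2.resize(im[120:260,160:320,::-1],None,fx=4,fy=4,interpolation=cv2.INTER_CUBIC))
E
python3 c.py .44 .56 -.1 -.02 '[(.006,.036,.029),(.08,.14,.0205),(.17,.2,.026)]'; ls pics; python3 -c "
from h import *; print(manip.get_state()['contact_force'])"
```

```text
scene 0.006 0.036 123 [ 0.4841 -0.071 ] 0.0009
scene 0.08 0.14 268 [ 0.4839 -0.0707] 0.0012
scene 0.17 0.2 217 [ 0.4827 -0.0706] 0.0014
top 0.006 0.036 53 [ 0.4885 -0.0666] 0.0058
top 0.08 0.14 11 [ 0.4839 -0.0704] 0.0005
top 0.17 0.2 103 [ 0.4854 -0.0712] 0.0017
c.png
ct.png
s1.png
scene0.png
top0.png
w1.png
w2.png
[-0.03976622 -0.02184791  0.45402178]
```

View pics/c.png

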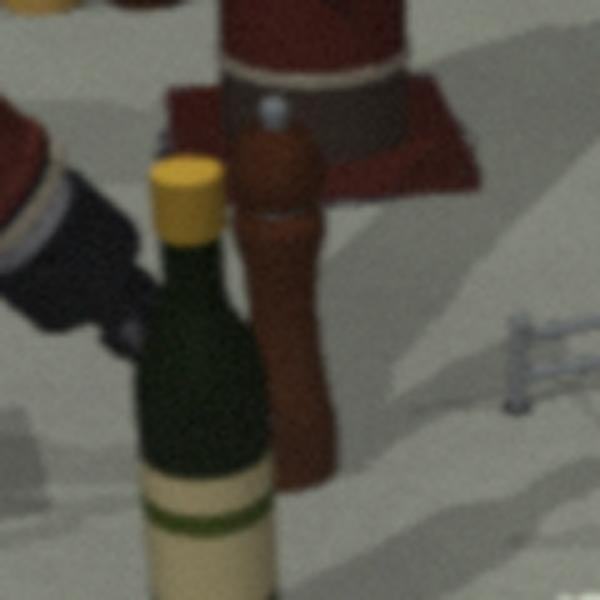

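Run:
```python
from h import *
s=manip.get_state();im,d=manip.capture('wrist');c=manip.get_calibration('wrist')
T=np.array(c['tool_from_camera']);print(np.round(T,3))
R=Rot.from_euler('xyz',s['orientation']).as_matrix();p=np.array(s['ee_pos']);print(p)
for v,u in [(229,218),(229,306),(240,215),(270,212),(295,212),(265,262),(250,262),(220,262),(170,262),(230,228),(230,297),(120,262),(60,262),(330,262),(280,170),(320,262)]:
    z=d[v,u];q=T@[(u-c['cx'])/c['fx']*z,(v-c['cy'])/c['fy']*z,z,1]
    print((v,u),'tool',np.round(q[:3],3),'world',np.round(R@q[:3]+p,3))
```

```text
[[ 0.001 -0.963 -0.27   0.07 ]
 [ 1.     0.001  0.001  0.001]
 [-0.    -0.27   0.963 -0.152]
 [ 0.     0.     0.     1.   ]]
[ 0.48760246 -0.08697713  0.03400099]
(229, 218) tool [ 0.013 -0.02  -0.021] world [ 0.469 -0.095  0.058]
(229, 306) tool [ 0.012  0.023 -0.02 ] world [ 0.51  -0.086  0.057]
(240, 215) tool [ 0.012 -0.019 -0.033] world [ 0.471 -0.102  0.067]
(270, 212) tool [ 0.004 -0.019 -0.044] world [ 0.473 -0.115  0.07 ]
(295, 212) tool [-0.006 -0.019 -0.046] world [ 0.475 -0.124  0.066]
(265, 262) tool [-0.023  0.002  0.006] world [ 0.492 -0.1    0.015]
(250, 262) tool [-0.002  0.001 -0.014] world [ 0.491 -0.097  0.043]
(220, 262) tool [ 0.023  0.001 -0.036] world [ 0.49  -0.092  0.077]
(170, 262) tool [ 0.051  0.001 -0.067] world [ 0.489 -0.09   0.118]
(230, 228) tool [ 0.01  -0.016 -0.017] world [ 0.473 -0.093  0.053]
(230, 297) tool [ 0.006  0.02  -0.008] world [ 0.507 -0.083  0.044]
(120, 262) tool [ 0.067  0.001 -0.094] world [ 0.49  -0.096  0.149]
(60, 262) tool [ 0.07   0.001 -0.152] world [ 0.497 -0.13   0.195]
(330, 262) tool [ 0.012  0.001 -0.086] world [ 0.498 -0.132  0.107]
(280, 170) tool [ 0.013 -0.03  -0.065] world [ 0.464 -0.124  0.092]
(320, 262) tool [-0.055  0.002 -0.002] world [ 0.498 -0.129  0.001]
```

Emit:
{"op": "jog_arm", "data": {"deltas": [[-0.06,[0.1,-0.5,0],[0,0,0]],[-0.06,[0.1,-0.7,0],[0,0,0]],[-0.06,[0.2,-1,0],[0,0,0]],[-0.06,[0.2,-1,0],[0,0,0]],[-0.06,[0,0,0],[0,0,0]]]}}

```text
time: 6.95
ee_pos: [0.494, -0.1213, 0.0337]
orientation: [3.141, -0.697, 1.763]
contact_force: [0.8, 0.1, -1.0]
width: 0.0404
finger_force: 0.0
```

```bash
cat > t.py <<'E'
from h import *
s=manip.get_state();im,d=manip.capture('wrist');c=manip.get_calibration('wrist')
T=np.array(c['tool_from_camera']);v,u=np.mgrid[:384,:512]
P=np.stack([(u-c['cx'])/c['fx']*d,(v-c['cy'])/c['fy']*d,d],-1)@T[:3,:3].T+T[:3,3]
R=Rot.from_euler('xyz',s['orientation']).as_matrix();W=P@R.T+s['ee_pos']
m=(d>0)&(W[...,2]>.006)&(abs(P[...,1])<.06)&(abs(P[...,0])<.03)&(v>200)
m&=np.hypot(W[...,0]-.484,W[...,1]+.071)>.034
Q=P[m];print(s['ee_pos'],len(Q))
for a in np.arange(-.06,.035,.008):
    q=Q[(Q[:,2]>a)&(Q[:,2]<a+.008)]
    for sg in(-1,1):
        e=q[q[:,1]*sg>0]
        if len(e)>5: print(round(a,3),sg,len(e),np.round(np.percentile(e,[5,95],axis=0)[:,:2].T.ravel(),3))
E
python3 t.py
```

```text
[ 0.4939599  -0.12125712  0.0336707 ] 45484
-0.06 -1 719 [ 0.008  0.015 -0.045 -0.022]
-0.06 1 717 [0.008 0.015 0.023 0.046]
-0.052 -1 515 [-0.007  0.013 -0.026 -0.019]
-0.052 1 508 [-0.007  0.013  0.021  0.027]
-0.044 -1 351 [-0.006  0.012 -0.032 -0.019]
-0.044 1 363 [-0.007  0.013  0.021  0.033]
-0.036 -1 345 [-0.007  0.012 -0.032 -0.019]
-0.036 1 337 [-0.007  0.012  0.021  0.033]
-0.028 -1 282 [-0.006  0.012 -0.032 -0.019]
-0.028 1 283 [-0.007  0.012  0.021  0.033]
-0.02 -1 171 [-0.008  0.012 -0.029 -0.019]
-0.02 1 168 [-0.008  0.012  0.021  0.031]
-0.012 -1 9 [-0.002  0.005 -0.02  -0.019]
-0.012 1 14 [-0.004  0.005  0.021  0.021]
```

Emit:
{"op": "jog_arm", "data": {"deltas": [[-0.06,[0,0,-0.7],[0,0,0]],[-0.06,[0,0,-0.7],[0,0,0]],[-0.06,[0,0,-0.5],[0,0,0]],[-0.06,[0,0,0],[0,0,0]]]}}

```text
time: 7.4
ee_pos: [0.4929, -0.1183, 0.0141]
orientation: [-3.141, -0.699, 1.765]
contact_force: [0.4, 0.5, 0.1]
width: 0.04
finger_force: 0.0
```

Emit:
{"op": "jog_arm", "data": {"deltas": [[-0.06,[0,0,-0.5],[0,0,0]],[-0.06,[0,0,-0.3],[0,0,0]],[-0.06,[0,0,0],[0,0,0]]]}}

```text
time: 7.7
ee_pos: [0.4933, -0.1188, 0.0066]
orientation: [3.141, -0.698, 1.766]
contact_force: [0.3, 0.4, -0.1]
width: 0.0398
finger_force: 0.0
```

```bash
python3 t.py|tail -5;  python3 c.py .44 .56 -.1 -.02 '[(.006,.036,.029),(.08,.14,.0205),(.17,.2,.026)]'|head -3
```

```text
-0.028 1 283 [-0.006  0.012  0.021  0.033]
-0.02 -1 165 [-0.008  0.012 -0.03  -0.019]
-0.02 1 175 [-0.008  0.012  0.021  0.031]
-0.012 -1 14 [-0.003  0.005 -0.02  -0.019]
-0.012 1 9 [-0.     0.004  0.021  0.021]
scene 0.006 0.036 120 [ 0.4842 -0.0707] 0.0008
scene 0.08 0.14 271 [ 0.484  -0.0707] 0.001
scene 0.17 0.2 212 [ 0.4828 -0.0704] 0.0012
```

Emit:
{"op": "jog_arm", "data": {"deltas": [[-0.06,[-0.1,0.5,0],[0,0,0]],[-0.06,[-0.1,0.5,0],[0,0,0]],[-0.06,[-0.1,0.4,0],[0,0,0]],[-0.06,[-0.1,0.4,0],[0,0,0]],[-0.06,[-0.05,0.4,0],[0,0,0]],[-0.06,[0,0.4,0],[0,0,0]],[-0.06,[0.05,0.5,0],[0,0,0]],[-0.06,[0.1,0.6,0],[0,0,0]],[-0.06,[0.1,0.7,0],[0,0,0]],[-0.06,[0.1,0.7,0],[0,0,0]],[-0.06,[0.1,0.7,0],[0,0,0]],[-0.06,[0.1,0.7,0],[0,0,0]],[-0.06,[0.1,0.7,0],[0,0,0]],[-0.06,[0.1,0.7,0],[0,0,0]],[-0.06,[0.1,0.7,0],[0,0,0]],[-0.06,[0.1,0.7,0],[0,0,0]],[-0.06,[0.1,0.7,0],[0,0,0]],[-0.06,[0.1,0.4,0],[0,0,0]],[-0.06,[0,0,0],[0,0,0]]]}}

```text
time: 9.75
ee_pos: [0.5005, -0.0139, 0.0071]
orientation: [3.141, -0.699, 1.767]
contact_force: [-0.1, 0.4, -0.2]
width: 0.0402
finger_force: 0.0
```

```bash
python3 c.py .44 .56 -.07 .07 '[(.08,.14,.0205),(.17,.2,.026)]'
```

```text
scene 0.08 0.14 343 [0.497  0.0063] 0.0018
scene 0.17 0.2 204 [0.4951 0.0085] 0.0013
top 0.08 0.14 190 [ 0.5098 -0.0482] 0.0059
top 0.17 0.2 103 [0.4973 0.0084] 0.0017
```

Emit:
{"op": "jog_arm", "data": {"deltas": [[-0.06,[0.05,0.4,0],[0,0,0]],[-0.06,[0.08,0.7,0],[0,0,0]],[-0.06,[0.08,0.7,0],[0,0,0]],[-0.06,[0.08,0.7,0],[0,0,0]],[-0.06,[0.08,0.7,0],[0,0,0]],[-0.06,[0.08,0.7,0],[0,0,0]],[-0.06,[0.08,0.7,0],[0,0,0]],[-0.06,[0.08,0.7,0],[0,0,0]],[-0.06,[0.08,0.7,0],[0,0,0]],[-0.06,[0.08,0.7,0],[0,0,0]],[-0.06,[0.08,0.7,0],[0,0,0]],[-0.06,[0.08,0.7,0],[0,0,0]],[-0.06,[0.08,0.7,0],[0,0,0]],[-0.06,[0.08,0.7,0],[0,0,0]],[-0.06,[0.08,0.7,0],[0,0,0]],[-0.06,[0.08,0.7,0],[0,0,0]],[-0.06,[0.08,0.6,0],[0,0,0]],[-0.06,[0.08,0.5,0],[0,0,0]],[-0.06,[0,0.4,0],[0,0,0]],[-0.06,[0,0,0],[0,0,0]]]}}

```text
time: 11.85
ee_pos: [0.5146, 0.1099, 0.0072]
orientation: [3.14, -0.699, 1.767]
contact_force: [0.3, -0.5, -0.7]
width: 0.0401
finger_force: 0.2
```

```bash
python3 c.py .44 .56 .07 .19 '[(.08,.14,.0205),(.17,.2,.026)]'
```

```text
scene 0.08 0.14 294 [0.5111 0.1314] 0.0011
scene 0.17 0.2 205 [0.5098 0.1322] 0.0013
top 0.08 0.14 62 [0.5051 0.0971] 0.0066
top 0.17 0.2 103 [0.5116 0.1325] 0.0013
```

View pics/ct.png

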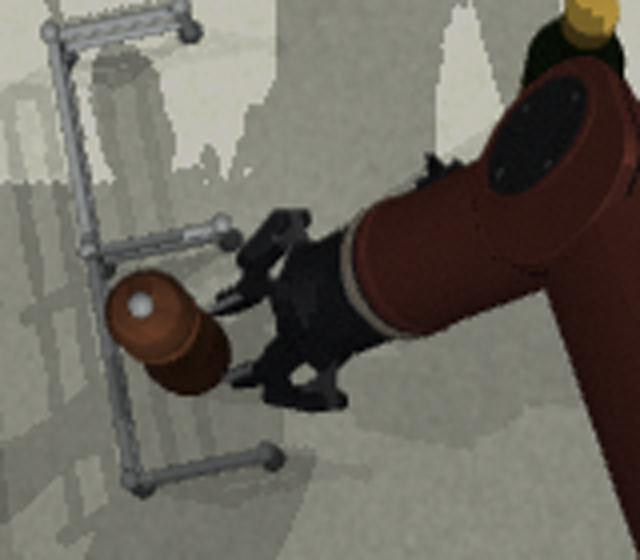

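Run:
```python
from h import *
im,d=manip.capture('top');W=cloud('top',d)
for v,u in[(150,296),(158,285),(140,302),(170,305),(145,312),(185,262),(130,300)]: print((v,u),np.round(W[v,u],3))
im,d=manip.capture('scene');cv2.imwrite('pics/s2.png',cv2.resize(im[60:260,100:400,::-1],None,fx=2.6,fy=2.6))
m=(d>0);W=cloud('scene',d);m&=(W[...,2]>.1)&(np.hypot(W[...,0]-.667,W[...,1]+.123)<.15)&(np.hypot(W[...,0]-.667,W[...,1]+.123)>.04)
p=W[m];r=np.hypot(p[:,0]-.667,p[:,1]+.123);i=np.argsort(r)[:200:25];print(len(p),np.c_[p[i],r[i]].round(3))
```

```text
(150, 296) [ 0.587 -0.091  0.322]
(158, 285) [ 0.575 -0.069  0.304]
(140, 302) [ 0.607 -0.104  0.325]
(170, 305) [ 0.533 -0.103  0.374]
(145, 312) [ 0.587 -0.12   0.358]
(185, 262) [ 0.531 -0.021  0.234]
(130, 300) [ 0.663 -0.11   0.219]
5088 [[ 0.626 -0.112  0.314  0.042]
 [ 0.625 -0.106  0.307  0.045]
 [ 0.622 -0.112  0.304  0.046]
 [ 0.621 -0.113  0.295  0.047]
 [ 0.618 -0.124  0.31   0.049]
 [ 0.623 -0.1    0.295  0.05 ]
 [ 0.618 -0.109  0.287  0.051]
 [ 0.615 -0.124  0.318  0.052]]
```

View pics/s2.png

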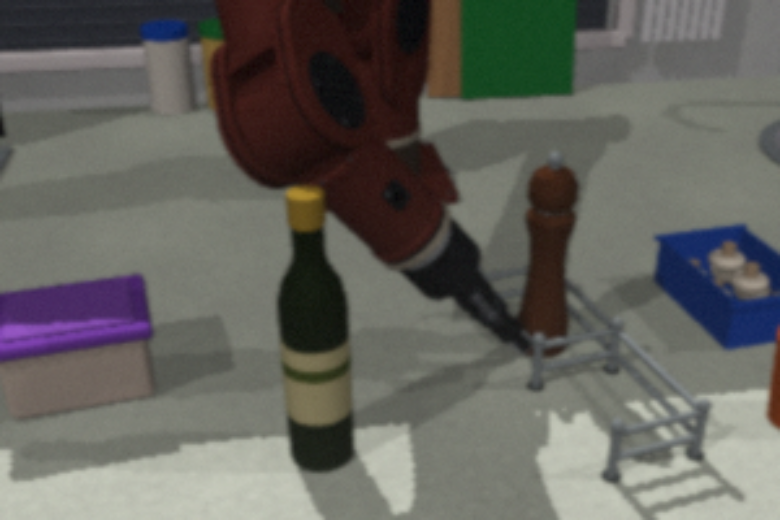

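Emit:
{"op": "jog_arm", "data": {"deltas": [[-0.06,[0.1,-0.5,0],[0,0,0]],[-0.06,[0,-1,0],[0,0,0]],[-0.06,[-0.2,-1,0],[0,0,0]],[-0.06,[-0.3,-0.5,1],[0,0,0]],[-0.06,[-0.3,0,2],[0,0,0]],[-0.06,[-0.3,0,3],[0,0,0]],[-0.06,[-0.3,0,3],[0,0,0]],[-0.06,[-0.3,0,3],[0,0,0]],[-0.06,[-0.3,0,3],[0,0,0]],[-0.06,[0,0,3],[0,0,0]],[-0.06,[0,0,3],[0,0,0]],[-0.06,[0,0,3],[0,0,0]],[-0.06,[0,0,3],[0,0,0]],[-0.06,[0,0,3],[0,0,0]],[-0.06,[0,0,1],[0,0,0]],[-0.06,[0,0,0],[0,0,0]]]}}

```text
time: 13.65
ee_pos: [0.4959, 0.0789, 0.3184]
orientation: [3.138, -0.696, 1.768]
contact_force: [0.1, 0.0, -1.5]
width: 0.04
finger_force: 0.0
```

Emit:
{"op": "jog_arm", "data": {"deltas": [[-0.06,[0.9,-1.3,0],[0,0,0]],[-0.06,[1.8,-2.6,0],[0,0,0]],[-0.06,[1.8,-2.6,0],[0,0,0]],[-0.06,[1.8,-2.6,0],[0,0,0]],[-0.06,[1.8,-2.6,0],[0,0,0]],[-0.06,[1.8,-2.6,0],[0,0,0]],[-0.06,[1.8,-2.6,0],[0,0,0]],[-0.06,[1.8,-2.6,0],[0,0,0]],[-0.06,[1.8,-2.6,0],[0,0,0]],[-0.06,[1.8,-2.6,0],[0,0,0]],[-0.06,[1.1,-1.7,0],[0,0,0]],[-0.06,[0,0,0],[0,0,0]]]}}

```text
time: 14.85
ee_pos: [0.6782, -0.1883, 0.3119]
orientation: [-3.136, -0.7, 1.758]
contact_force: [-0.6, 0.5, -0.3]
width: 0.0403
finger_force: 0.0
```

```bash
python3 c.py .44 .56 .07 .19 '[(.08,.14,.0205),(.17,.2,.026)]';python3 c.py .6 .75 -.2 -.07 '[(.03,.1,.03),(.1,.16,.03)]'; python3 -c "
from h import *; print(manip.get_state()['joints'])"
```

```text
scene 0.08 0.14 282 [0.5112 0.1316] 0.0009
scene 0.17 0.2 206 [0.5098 0.1322] 0.0013
top 0.08 0.14 47 [0.5111 0.1321] 0.0004
top 0.17 0.2 109 [0.5115 0.1324] 0.0013
scene 0.03 0.1 627 [ 0.6671 -0.1233] 0.0006
scene 0.1 0.16 610 [ 0.6671 -0.1233] 0.0006
top 0.03 0.1 145 [ 0.6667 -0.1228] 0.0003
top 0.1 0.16 154 [ 0.6668 -0.1229] 0.0004
[ 0.6574905   0.79002764 -0.44033678  0.79654171 -0.32298173  1.9363274
  0.41214177]
```

Emit:
{"op": "jog_arm", "data": {"deltas": [[-0.06,[0,0,-1.5],[0,0,0]],[-0.06,[0,0,-2.5],[0,0,0]],[-0.06,[0,0,-2.5],[0,0,0]],[-0.06,[0,0,-2.5],[0,0,0]],[-0.06,[0,0,-2.5],[0,0,0]],[-0.06,[0,0,-2.5],[0,0,0]],[-0.06,[0,0,-2.5],[0,0,0]],[-0.06,[0,0,-2.5],[0,0,0]],[-0.06,[0,0,-2.5],[0,0,0]],[-0.06,[0,0,-2.5],[0,0,0]],[-0.06,[0,0,-2.5],[0,0,0]],[-0.06,[0,0,-1.5],[0,0,0]],[-0.06,[0,0,0],[0,0,0]]]}}

```text
time: 16.35
ee_pos: [0.6759, -0.1842, 0.0343]
orientation: [-3.138, -0.7, 1.764]
contact_force: [0.2, 0.3, -0.7]
width: 0.0401
finger_force: 0.0
```

Emit:
{"op": "jog_arm", "data": {"deltas": [[-0.06,[0,0,-1],[0,0,0]],[-0.06,[0,0,-1],[0,0,0]],[-0.06,[0,0,-0.7],[0,0,0]],[-0.06,[0,0,0],[0,0,0]],[-0.06,[-0.1,0.5,0],[0,0,0]],[-0.06,[-0.1,0.5,0],[0,0,0]],[-0.06,[-0.1,0.5,0],[0,0,0]],[-0.06,[-0.1,0.5,0],[0,0,0]],[-0.06,[-0.1,0.4,0],[0,0,0]],[-0.06,[-0.1,0.4,0],[0,0,0]],[-0.06,[0,0.4,0],[0,0,0]],[-0.06,[0,0.4,0],[0,0,0]],[-0.06,[0,0.4,0],[0,0,0]],[-0.06,[0,0.5,0],[0,0,0]],[-0.06,[0,0.6,0],[0,0,0]],[-0.06,[0,0.7,0],[0,0,0]],[-0.06,[0,0.7,0],[0,0,0]],[-0.06,[0,0.5,0],[0,0,0]],[-0.06,[0,0,0],[0,0,0]]]}}

```text
time: 18.25
ee_pos: [0.6716, -0.1132, 0.0102]
orientation: [3.14, -0.699, 1.768]
contact_force: [-0.8, -0.4, -0.3]
width: 0.0398
finger_force: 0.4
```

```bash
python3 c.py .6 .75 -.17 -.01 '[(.03,.1,.03),(.1,.16,.03)]'
```

```text
scene 0.03 0.1 1138 [ 0.7121 -0.12  ] 0.0101
scene 0.1 0.16 665 [ 0.6678 -0.0913] 0.0007
top 0.03 0.1 631 [ 0.6753 -0.1329] 0.0116
top 0.1 0.16 224 [ 0.6676 -0.0942] 0.0032
```

Emit:
{"op": "jog_arm", "data": {"deltas": [[-0.06,[0,0.4,-0.1],[0,0,0]],[-0.06,[0,0.6,-0.1],[0,0,0]],[-0.06,[0,0.7,0],[0,0,0]],[-0.06,[-0.05,0.7,0],[0,0,0]],[-0.06,[0,0.7,0],[0,0,0]],[-0.06,[-0.05,0.7,0],[0,0,0]],[-0.06,[0,0.7,0],[0,0,0]],[-0.06,[-0.05,0.7,0],[0,0,0]],[-0.06,[0,0.7,0],[0,0,0]],[-0.06,[-0.05,0.7,0],[0,0,0]],[-0.06,[0,0.7,0],[0,0,0]],[-0.06,[-0.05,0.7,0],[0,0,0]],[-0.06,[0,0.7,0],[0,0,0]],[-0.06,[-0.05,0.7,0],[0,0,0]],[-0.06,[0,0.7,0],[0,0,0]],[-0.06,[-0.05,0.7,0],[0,0,0]],[-0.06,[0,0.7,0],[0,0,0]],[-0.06,[-0.05,0.7,0],[0,0,0]],[-0.06,[0,0.5,0],[0,0,0]],[-0.06,[0,0,0],[0,0,0]]]}}

```text
time: 20.35
ee_pos: [0.6677, 0.0131, 0.0083]
orientation: [3.14, -0.699, 1.767]
contact_force: [0.2, -0.8, 1.5]
width: 0.0399
finger_force: 1.7
```

```bash
python3 c.py .6 .75 -.02 .12 '[(.08,.12,.03),(.12,.16,.03)]'; python3 -c "
from h import *; print(manip.get_state()['joints'])"
```

```text
scene 0.08 0.12 372 [0.6643 0.0352] 0.0006
scene 0.12 0.16 394 [0.6639 0.0354] 0.0006
top 0.08 0.12 97 [0.6637 0.0346] 0.0008
top 0.12 0.16 103 [0.6635 0.0357] 0.0003
[ 0.55853376  0.8451849  -0.48746893  1.40089273 -0.30360956  1.2452563
  0.50521549]
```

Emit:
{"op": "jog_arm", "data": {"deltas": [[-0.06,[0,0.4,0],[0,0,0]],[-0.06,[0,0.7,0],[0,0,0]],[-0.06,[-0.05,0.7,0],[0,0,0]],[-0.06,[0,0.7,0],[0,0,0]],[-0.06,[-0.05,0.7,0],[0,0,0]],[-0.06,[0,0.7,0],[0,0,0]],[-0.06,[-0.05,0.7,0],[0,0,0]],[-0.06,[0,0.7,0],[0,0,0]],[-0.06,[-0.05,0.7,0],[0,0,0]],[-0.06,[0,0.7,0],[0,0,0]],[-0.06,[-0.05,0.7,0],[0,0,0]],[-0.06,[0,0.7,0],[0,0,0]],[-0.06,[-0.05,0.7,0],[0,0,0]],[-0.06,[0,0.7,0],[0,0,0]],[-0.06,[0,0.7,0],[0,0,0]],[-0.06,[0,0.7,0],[0,0,0]],[-0.06,[0,0.6,0],[0,0,0]],[-0.06,[0,0.5,0],[0,0,0]],[-0.06,[0,0.4,0],[0,0,0]],[-0.06,[0,0,0],[0,0,0]]]}}

```text
time: 22.45
ee_pos: [0.6644, 0.1371, 0.0081]
orientation: [3.141, -0.699, 1.767]
contact_force: [-0.8, -0.3, -0.3]
width: 0.0401
finger_force: 0.8
```

```bash
python3 c.py .6 .75 .1 .23 '[(.08,.12,.03),(.12,.16,.03)]';python3 c.py .44 .56 .07 .19 '[(.08,.14,.0205),(.17,.2,.026)]'
```

```text
scene 0.08 0.12 371 [0.6612 0.1593] 0.0006
scene 0.12 0.16 383 [0.6608 0.1597] 0.0006
top 0.08 0.12 122 [0.661  0.1584] 0.0012
top 0.12 0.16 114 [0.6602 0.1599] 0.0003
scene 0.08 0.14 281 [0.511  0.1317] 0.001
scene 0.17 0.2 211 [0.5094 0.132 ] 0.0015
top 0.08 0.14 46 [0.511  0.1321] 0.0007
top 0.17 0.2 109 [0.5118 0.1324] 0.0012
```

View pics/ct.png

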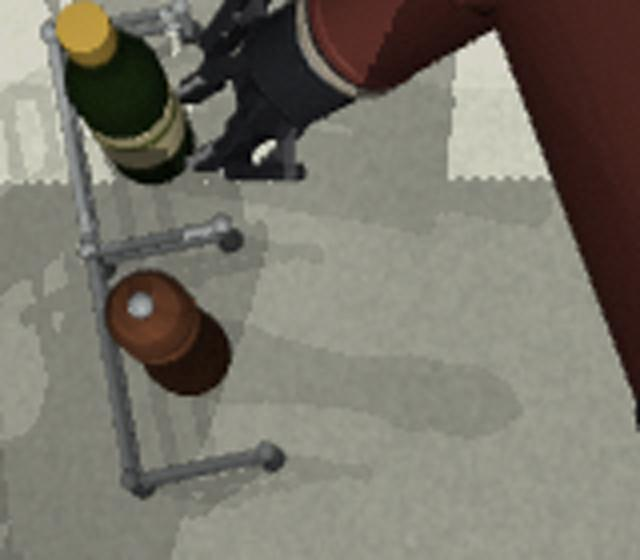

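Emit:
{"op": "jog_arm", "data": {"deltas": [[-0.06,[0.1,-0.5,0],[0,0,0]],[-0.06,[0.2,-1,0],[0,0,0]],[-0.06,[0.3,-1.5,0],[0,0,0]],[-0.06,[0.3,-1.5,0],[0,0,0]],[-0.06,[0.3,-1.5,1],[0,0,0]],[-0.06,[0,-1.5,2],[0,0,0]],[-0.06,[0,-1.5,2],[0,0,0]],[-0.06,[0,0,2],[0,0,0]],[-0.06,[0,0,0],[0,0,0]],[-0.06,[0,0,0],[0,0,0]]]}}

```text
time: 23.65
ee_pos: [0.6768, 0.0466, 0.0784]
orientation: [3.14, -0.698, 1.767]
contact_force: [0.2, 1.0, -0.7]
width: 0.0401
finger_force: 0.0
```

```bash
python3 c.py .6 .75 .1 .23 '[(.08,.12,.03),(.12,.16,.03)]';python3 c.py .44 .56 .07 .19 '[(.08,.14,.0205),(.17,.2,.026)]'; python3 -c "
from h import *; print(manip.sign_off())"
```

```text
scene 0.08 0.12 363 [0.6611 0.1595] 0.0007
scene 0.12 0.16 390 [0.6607 0.1597] 0.0007
top 0.08 0.12 100 [0.6599 0.1598] 0.0003
top 0.12 0.16 115 [0.6603 0.1599] 0.0003
scene 0.08 0.14 286 [0.511  0.1316] 0.0012
scene 0.17 0.2 205 [0.5095 0.132 ] 0.0011
top 0.08 0.14 48 [0.511  0.1322] 0.0006
top 0.17 0.2 114 [0.5116 0.1325] 0.0015
the job is handed in; nothing more can be done
None
```

The job is handed in after about 24 s: the pepper mill stands upright in the near bay and the oil bottle in the far bay, each within about 3 mm of its bay's middle by the last camera check, and the arm is clear (the hand-in returned no verdict; the mill's first 3 cm were pushed at about 50 mm height before I lowered the fingertips, and it stayed upright).

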